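# Nest the sampling cups in their tray

### The job

Put the sampling set away: stand the largest of the three round cups with one long handle on the floor of the round white tray, the middle one inside it and the smallest inside that, with the handles turned to clear each other so that each cup sits upright and flat on the floor beneath it. Leave the square pan and the round pan with two short handles standing where they are, and let go of everything.

Things in the scene. Friction and masses are not known exactly. Their poses are not given: they have to be found in the camera images.
- tray: shallow round white plastic tray, fixed to the bench: 108 mm outside diameter, 102 mm inside, rim 16 mm high, floor 4 mm thick. Origin: centre of its underside, z up.
- large: largest of 3 round one-handled steel cups: 76 mm outside diameter, rim 40 mm high, wall and floor 3 mm. Level bar handle 10 mm wide, 14 mm tall, from the wall to 86 mm from the axis, underside 3 mm below the rim, top 11 mm above. Origin: centre of the underside; z up, +x along the handle. About 90 g.
- medium: middle of 3 round one-handled steel cups: 54 mm outside diameter, rim 45 mm high, wall and floor 3 mm. Level bar handle 10 mm wide, 14 mm tall, from the wall to 81 mm from the axis, underside 3 mm below the rim, top 11 mm above. Origin: centre of the underside; z up, +x along the handle. About 70 g. Nested, its handle passes over the rim of the largest cup, but not over its handle.
- small: smallest of 3 round one-handled steel cups: 32 mm outside diameter, rim 50 mm high, wall and floor 3 mm. Level bar handle 10 mm wide, 14 mm tall, from the wall to 76 mm from the axis, underside 3 mm below the rim, top 11 mm above. Origin: centre of the underside; z up, +x along the handle. About 50 g. Nested, its handle passes over both rims, but not over the middle cup's handle.
- plug: black cable connector, 40 x 30 mm and 26 mm high, fixed on the bench and never to be moved. Origin: on the bench under its cable end. Its cable, 6 mm thick, is rigid and fixed too: from the origin it runs nearly straight, 310 mm along the +x axis, 18 mm above the bench at the connector, highest (up to 45 mm) at 210 mm and down again beyond. Keep the fingers off it.
- square_pan: look-alike that stays: square steel pan, 56 x 56 mm, 42 mm high, open at the top, with one bar handle like the cups' ending 78 mm from its centre (top of the handle 53 mm up). Origin: centre of the underside; z up, +x along the handle.
- two_handled: look-alike that stays: round steel pan of 54 mm diameter, 42 mm high, with two short bar handles opposite each other, each ending 49 mm from its centre (tops 53 mm up). Origin: centre of the underside; z up, +x along one handle.

How it is judged (in metres and radians):
At the end, for the whole second after the job is handed in: Largest cup on the tray floor (axes within 15 mm), middle cup on the floor of the largest, smallest on the floor of the middle one (axes within 11 mm), each seated to 3 mm, upright within 0.06 rad and at rest; square and two-handled pans upright within 20 mm of their start (horizontal distance between large and tray below 0.015 m and z of large in the frame of tray between 0.002 and 0.007 m and angle between each of large, medium, small's own z axis and vertical below 0.06 rad and horizontal distance between medium and large below 0.011 m and z of medium in the frame of large between 0.001 and 0.006 m and horizontal distance between small and medium below 0.011 m and z of small in the frame of medium between 0.001 and 0.006 m and linear speed of each of large, medium, small below 0.02 m/s and angular speed of each of large, medium, small below 0.2 rad/s and distance of each of square_pan, two_handled from where it was at the start of the episode below 0.02 m and angle between each of square_pan, two_handled's own z axis and vertical below 0.1 rad); the robot touches nothing.
It fails at once if the square pan or the two-handled pan is moved from its place by more than 20 mm (distance of any of square_pan, two_handled from where it was at the start of the episode above 0.02 m).
It also fails if it takes over 96 s, if anything falls off the work surface, if the arm or the gripper's body presses on something with over 40 N, if the wrist force passes 120 N, or if a joint passes its speed limit or range.

### The arm

A 6-joint arm with a two-finger parallel gripper is mounted at the origin on the work surface; the furniture and walls round the work are solid. World frame = base frame: x ahead of the robot, y to its left, z up, the work surface at z = 0. Lengths are in mm, angles in rad, forces in N, time in s.
With the tool pointing down it reaches from about 275 to 725 mm from the base axis. Payload 15.9 kg.
Tool frame: the origin (TCP) lies at the very end of the fingers, on their centre line; the grasp point (between the pads) lies 19 mm behind it; z points along the fingers, x is the direction in which the jaws open and shut, and the axes are right-handed (so a half turn about z gives the same grasp; the last joint's range is limited). The gripper opens to 85 mm and grips with 20 to 120 N. Pads are 22 mm wide; open, the fingers measure 114 mm over their backs; the gripper's body (76 mm by 85 mm) begins 54 mm behind the grasp point. The pads swing forward as they close: fully open they stand 13 mm farther back than shut.
Start: joints at [1.166, 0.213, -0.034, 1.323, 0, 1.571], TCP at [196.91, 459.578, 231.306] pointing down, gripper open.
Joint ranges: [-2.98, 2.98], [-0.74, 1.72], [-1.14, 1.35], [-2.1, 2.04], [-1.57, 1.44], [-3.14, 3.14]. Speed limits (rad/s): [1.89, 1.89, 2.39, 2.57, 3.14, 3.14].

### API

Orientations are given as [roll, pitch, yaw] about the fixed x, y, z axes, in that order (R = Rz(yaw) Ry(pitch) Rx(roll)).
In Python, from station import r, cams gives the robot as it stands.
- The arm moves only by the tool step_arm, never from a script. Its argument "targets" is a list of rows, each a list of 3 entries, a list of its own where there are three numbers: the turn, a rotation vector about the world's x, y, z in degrees, then the shift along the world's x, y, z in m, then the closure in counts, from 0 (fully open) to 255 (shut). A call has 1 to 5 rows; each row shifts and turns the commanded pose from where the row before left it; what a row does not reach is not made up. A row lasts 1/12 s, in which the tool goes at most 41.7 mm and 7.16 degrees, less where a joint would pass 70% of its speed; a pose out of reach is approached as far as the arm can. A call with a gripper value outside its range is refused whole. The fingers move at their own pace and stop on an object; the grip force is fixed at half the most. Time passes only in rows, so rows that do not move let the fingers close. It gives the time, the measured TCP pose, the force and the opening at its end, in the units of the state.
- r.read_state(): the state, without advancing time (a new reading comes with each control period).
- cams.grab_frame(name): name is "side" or "top"; returns (picture, depth): 480x640x3 uint8, blue, green, red; 480x640 float32, mm along the optical axis (not along the pixel's ray), 0 where there is no reading.
- cams.calibration(name): a dict with "K" (3x3 intrinsics, pixels), "pose" (4x4, takes a point from camera to world coordinates). Camera axes: x right, y up, looking along -z (the intrinsics and any distortion apply to the point x, -y, -z); pixel columns grow to the right and rows downward; lengths in mm; the calibration is good to about 2 mm. A picture is of the moment at which its call begins. calibration takes no time and is no camera call.
- r.finish_job(): hands the job in, once; it reports no verdict.
The state is a dict: "time_s": time; "qpos": joint angles; "qd": joint speeds; "tau": joint torques, N m; "ee_pos": TCP position; "ee_rot": TCP orientation; "ft_force": force on the tool from outside, world axes, zero at the start; "ft_torque": the same for the moment, N m; "grip_width": finger opening in mm.
Only numpy, scipy, OpenCV 4.12 (cv2) and the standard library are available. Lean on these libraries where they do the work, as an engineer would, in place of code of your own. Each camera call takes 0.05 s, during which the arm holds its last target. There are 200 camera calls.

## Working session

There is one attempt and no reset: what is moved stays moved. The work goes in short steps, Python scripts to look and compute and a tool call to move; the robot and the scene stay as the last step left them, time stands still between calls to the robot, and variables do not carry over. Pictures are saved under pics/ and viewed, about 12 in all and at most 16, crops included, and the job is handed in when it is done.

Besides the shell and the picture viewer there is one more tool, called after "Request:" as a command line: name --argument value ..., lists and objects as JSON in quotes. step_arm: Moves the arm, as the interface text tells. Its arguments: {"type":"object","properties":{"targets":{"type":"array"}},"required":["targets"]}

```bash
mkdir -p pics; ls; python3 - <<'E'
from station import r, cams
import cv2, numpy as np
np.set_printoptions(precision=3,suppress=True)
for n in ("top","side"):
    im,d=cams.grab_frame(n); cv2.imwrite(f"pics/{n}0.png",im); np.savez(f"pics/{n}0.npz",im=im,d=d)
    c=cams.calibration(n); print(n,c["K"],c["pose"],[k for k in c])
s=r.read_state(); print(s)
E
```

```text
pics
top [[525.164   0.    317.449]
 [  0.    525.164 243.778]
 [  0.      0.      1.   ]] [[  -0.072    0.965   -0.252  265.767]
 [  -0.997   -0.069    0.019  -41.576]
 [   0.001    0.253    0.968 1016.047]
 [   0.       0.       0.       1.   ]] ['K', 'pose']
side [[483.163   0.    327.273]
 [  0.    483.163 237.233]
 [  0.      0.      1.   ]] [[   0.998   -0.034    0.044  529.375]
 [   0.055    0.64    -0.767 -799.224]
 [  -0.002    0.768    0.641  662.4  ]
 [   0.       0.       0.       1.   ]] ['K', 'pose']
{'time_s': 0.1, 'qpos': array([ 1.166,  0.213, -0.035,  1.323,  0.   ,  1.571]), 'qd': array([ 0.001, -0.   ,  0.002,  0.001, -0.001,  0.   ]), 'tau': array([ -0.001, -68.725,  48.78 ,   0.012,  -0.   ,   0.   ]), 'ee_pos': array([196.8  , 459.331, 230.884]), 'ee_rot': array([-3.142,  0.001,  1.166]), 'ft_force': array([-0.149, -0.223,  0.539]), 'ft_torque': array([ 0.037, -0.002, -0.01 ]), 'grip_width': 85.81637374764001}
```

View pics/top0.png

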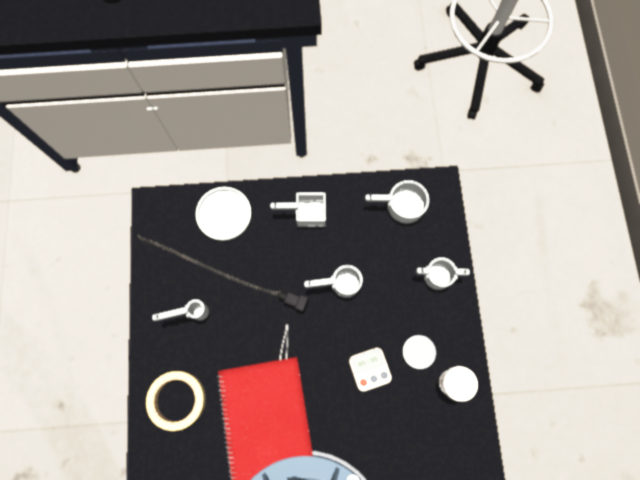

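View pics/side0.png

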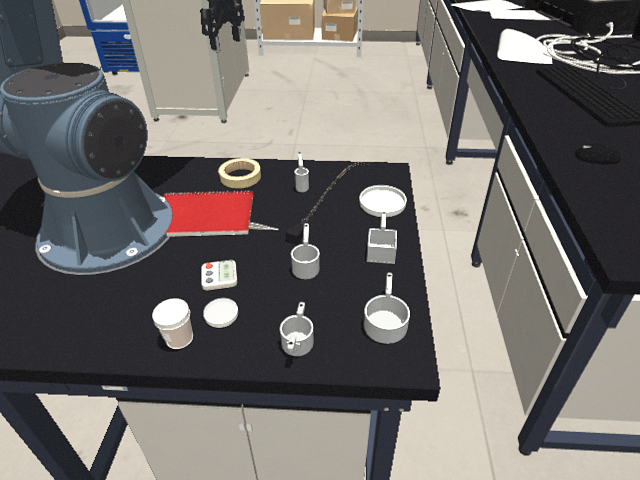

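The top view shows the tray at (223,214), square pan (312,210), large cup (408,202), medium cup (347,282), small cup (197,311) and two-handled pan (441,273). All three handles point left. The cable runs from the plug at (296,300) to (140,238), and the side view agrees. Next I measure them.

```bash
cat > h.py <<'E'
import cv2, numpy as np
from station import r, cams
np.set_printoptions(precision=1,suppress=True)
def rays(n,uv):
    c=cams.calibration(n);K,P=c["K"],c["pose"];uv=np.atleast_2d(uv).astype(float)
    d=np.c_[(uv[:,0]-K[0,2])/K[0,0],-(uv[:,1]-K[1,2])/K[1,1],-np.ones(len(uv))]
    return P[:3,3],d@P[:3,:3].T
def plane(n,uv,z):
    o,d=rays(n,uv); return o+d*((z-o[2])/d[:,2])[:,None]
def cloud(n,D):
    v,u=np.mgrid[0:480,0:640]; o,d=rays(n,np.c_[u.ravel(),v.ravel()])
    return (o+d*D.ravel()[:,None]).reshape(480,640,3)
def proj(n,p):
    c=cams.calibration(n);K,P=c["K"],c["pose"];q=(np.atleast_2d(p)-P[:3,3])@P[:3,:3]
    return np.c_[K[0,2]+K[0,0]*q[:,0]/-q[:,2],K[1,2]-K[1,1]*q[:,1]/-q[:,2]]
OBJ=dict(tray=(223,214,16),square=(312,210,42),large=(408,202,40),medium=(347,282,45),small=(197,311,50),two=(441,273,42))
def measure(im,D,n="top",objs=OBJ,win=48):
    C=cloud(n,D); g=im.min(2)
    for k,(u,v,h) in objs.items():
        m=np.zeros((480,640),bool); m[v-win:v+win,u-win:u+win]=1
        m&=(D>0)&(g>90); lab=cv2.connectedComponents(m.astype(np.uint8))[1]
        z=C[...,2]
        rim=m&(abs(z-h)<5); P=C[rim][:,:2].astype(np.float32)
        out=[k,len(P),"max z %.0f"%np.percentile(z[m],99)]
        hd=m&(z>h+6)
        if k!="tray" and hd.sum()>5:
            H=C[hd][:,:2].astype(np.float32); r_=cv2.minAreaRect(H)
            out+=["handle",hd.sum(),r_, "mean",H.mean(0)]
        if len(P)>5: out+=["rim med",np.median(P,0),"enc",cv2.minEnclosingCircle(P)]
        print(*out)
E
python3 - <<'E'
from h import *
f=np.load("pics/top0.npz"); measure(f["im"],f["d"])
C=cloud("top",f["d"])
for p in [(296,300),(160,400),(240,257),(190,257),(140,238),(60,100)]: print(p,C[p[1],p[0]],f["d"][p[1],p[0]])
im=f["im"][160:340,120:490]; cv2.imwrite("pics/c.png",cv2.resize(im,None,fx=2.15,fy=2.15,interpolation=cv2.INTER_CUBIC))
E
```

```text
tray 312 max z 19 rim med [608.3 122.4] enc ((604.5464477539062, 122.31106567382812), 54.36515426635742)
square 181 max z 54 handle 140 ((599.0209350585938, -2.3339481353759766), (52.33620834350586, 10.343892097473145), 86.49739074707031) mean [598.6  -1.9] rim med [594.8 -47.8] enc ((597.2053833007812, -31.207094192504883), 55.81891632080078)
large 272 max z 52 handle 134 ((602.3336181640625, -186.57278442382812), (51.13167953491211, 9.835659980773926), 85.82874298095703) mean [ 602.6 -186.3] rim med [ 599.3 -243.5] enc ((596.1198120117188, -222.88536071777344), 61.13182830810547)
medium 178 max z 58 handle 167 ((443.3504333496094, -59.69152069091797), (10.453990936279297, 56.422664642333984), 3.4244210720062256) mean [443.1 -59.3] rim med [ 444.8 -110.6] enc ((444.37042236328125, -89.34471130371094), 48.96361541748047)
small 121 max z 64 handle 201 ((404.181640625, 216.73211669921875), (10.688907623291016, 62.76410675048828), 9.91135025024414) mean [404.  216.1] rim med [408.7 178.3] enc ((405.53387451171875, 198.4736785888672), 41.85687255859375)
two 192 max z 55 handle 142 ((448.2547607421875, -291.5693359375), (98.36631774902344, 9.635562896728516), 84.3741683959961) mean [ 448.2 -290.8] rim med [ 447.8 -292.8] enc ((447.47613525390625, -283.875244140625), 42.118797302246094)
(296, 300) [417.  -12.4  24.6] 996.8496
(160, 400) [252.6 252.   -2.4] 976.4615
(240, 257) [513.3  93.3   4.6] 1038.4625
(190, 257) [521.  192.5   2.3] 1040.7417
(140, 238) [566.4 290.8   5.2] 1047.4576
(60, 100) [1069.9  616.2 -294.4] 1458.1576
```

View pics/c.png

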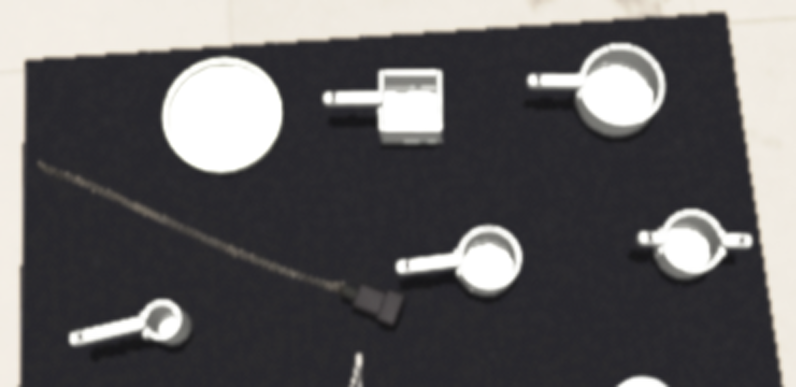

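```bash
python3 - <<'E'
from h import *
f=np.load("pics/top0.npz"); 
for px,z in [((280,292),18),((283,299),26),((303,311),26),((307,297),26),((288,290),26),((240,276),35),((190,258),43),((165,248),35),((140,237),5)]: print(px,z,plane("top",px,z))
E
```

```text
(280, 292) 18 [[435.6  17.4  18. ]]
(283, 299) 26 [[420.5  12.   26. ]]
(303, 311) 26 [[395.  -24.4  26. ]]
(307, 297) 26 [[421.  -33.7  26. ]]
(288, 290) 26 [[437.    1.5  26. ]]
(240, 276) 35 [[468.8  90.6  35. ]]
(190, 258) 43 [[508.8 183.1  43. ]]
(165, 248) 35 [[534.  232.8  35. ]]
(140, 237) 5 [[568.5 290.9   5. ]]
```

Request:
step_arm --targets '[[[0,0,-3.55],[0.02,-0.032,-0.003],0],[[0,0,-3.55],[0.02,-0.032,-0.003],0],[[0,0,-3.55],[0.02,-0.032,-0.003],0],[[0,0,-3.55],[0.02,-0.032,-0.003],0],[[0,0,-3.55],[0.02,-0.032,-0.003],0]]'

```text
time_s: 0.52
ee_pos: [297.2, 297.9, 216.0]
ee_rot: [3.142, 0.0, 0.854]
ft_force: [0.9, 1.4, -0.4]
grip_width: 85.2
```

Request:
step_arm --targets '[[[0,0,-3.55],[0.02,-0.032,-0.003],0],[[0,0,-3.55],[0.02,-0.032,-0.003],0],[[0,0,-3.55],[0.02,-0.032,-0.003],0],[[0,0,-3.55],[0.02,-0.032,-0.003],0],[[0,0,-3.55],[0.02,-0.032,-0.003],0]]'

```text
time_s: 0.93
ee_pos: [397.3, 137.7, 201.1]
ee_rot: [-3.142, 0.0, 0.543]
ft_force: [0.2, 0.8, -0.3]
grip_width: 85.6
```

Request:
step_arm --targets '[[[0,0,-3.55],[0.02,-0.032,-0.003],0],[[0,0,-3.55],[0.02,-0.032,-0.003],0],[[0,0,-3.55],[0.02,-0.032,-0.003],0],[[0,0,-3.55],[0.02,-0.032,-0.003],0],[[0,0,-3.55],[0.02,-0.032,-0.003],0]]'

```text
time_s: 1.35
ee_pos: [497.3, -22.4, 185.9]
ee_rot: [-3.141, 0.0, 0.233]
ft_force: [0.8, 0.5, 0.7]
grip_width: 85.5
```

Request:
step_arm --targets '[[[0,0,-3.5],[0.021,-0.033,-0.012],60],[[0,0,-3.5],[0.021,-0.033,-0.012],60],[[0,0,-3.5],[0.021,-0.033,-0.012],60],[[0,0,-3.5],[0.021,-0.033,-0.012],60],[[0,0,-3.5],[0.021,-0.033,-0.012],60]]'

```text
time_s: 1.77
ee_pos: [602.4, -187.3, 125.2]
ee_rot: [-3.141, 0.001, -0.072]
ft_force: [0.7, 1.1, 1.0]
grip_width: 65.4
```

```bash
python3 - <<'E'
from h import *
s=r.read_state(); print(s["qpos"].round(3),s["ee_pos"],s["ee_rot"].round(3),s["grip_width"])
a,_=cams.grab_frame("side"); b,_=cams.grab_frame("top")
cv2.imwrite("pics/l1.png",np.hstack([cv2.resize(a[180:380,280:480],None,fx=2,fy=2),cv2.resize(b[130:330,300:500],None,fx=2,fy=2)]))
E
```

```text
[-0.3  0.5  0.1  1.2  0.   1.3] [ 602.4 -187.3  125.2] [-3.1  0.  -0.1] 65.35529965267924
```

View pics/l1.png

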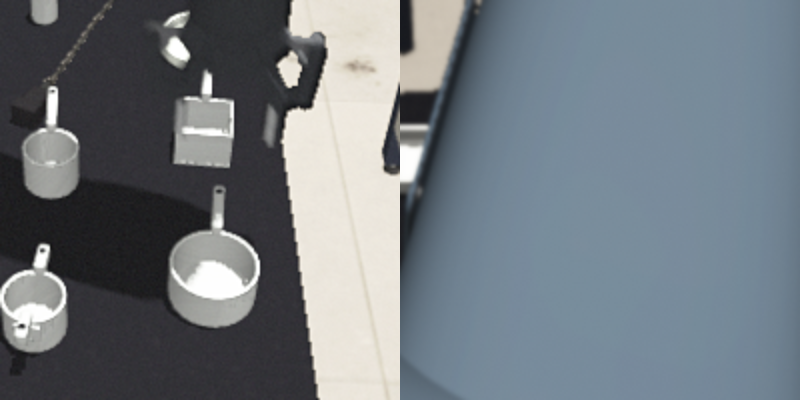

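```bash
python3 - <<'E'
from h import *
f=np.load("pics/side0.npz"); measure(f["im"],f["d"],"side",dict(large=(387,310,40),medium=(305,255,45),small=(302,176,50),tray=(383,201,16)),45)
print(proj("side",[[604.2,-161.2,51],[602.3,-187,25]]))
E
```

```text
large 316 max z 50 handle 111 ((604.0247192382812, -185.55410766601562), (53.51095199584961, 9.5552339553833), 85.22590637207031) mean [ 603.8 -188.3] rim med [ 600.  -243.2] enc ((600.9749755859375, -223.50958251953125), 60.186187744140625)
medium 173 max z 55 handle 91 ((444.8748779296875, -59.29759979248047), (8.19774055480957, 56.86098861694336), 5.293402194976807) mean [444.8 -60.1] rim med [ 446.8 -105.6] enc ((445.9705810546875, -107.59576416015625), 31.278522491455078)
small 63 max z 59 handle 57 ((405.693603515625, 218.1160125732422), (9.263168334960938, 64.59283447265625), 9.478289604187012) mean [405.8 215.3] rim med [411.  176.1] enc ((405.79718017578125, 189.1924591064453), 34.706478118896484)
tray 282 max z 51 rim med [601.  80.] enc ((611.83984375, 65.19368743896484), 113.2143325805664)
[[388.5 272.3]
 [386.9 292.5]]
```

The side crop agrees with the top view: the large cup's handle tip is at crop (218,188), which matches the projection. The two cameras differ by less than 2 mm, so I descend and grip.

Request:
step_arm --targets '[[[0,0,0],[0,0,-0.035],60],[[0,0,0],[0,0,-0.035],60],[[0,0,0],[0,0,-0.03],60],[[0,0,0],[0,0,0],255],[[0,0,0],[0,0,0],255]]'

```text
time_s: 2.28
ee_pos: [600.7, -184.8, 25.7]
ee_rot: [-3.141, 0.003, -0.068]
ft_force: [1.2, 0.4, 1.1]
grip_width: 41.8
```

Request:
step_arm --targets '[[[0,0,0],[0,0,0],255],[[0,0,0],[0,0,0],255],[[0,0,0],[0,0,0],255],[[0,0,0],[0,0,0],255],[[0,0,0],[0,0,0],255]]'

```text
time_s: 2.7
ee_pos: [603.3, -185.7, 28.6]
ee_rot: [3.141, -0.003, -0.069]
ft_force: [-1.2, 2.0, 9.8]
grip_width: 8.8
```

Request:
step_arm --targets '[[[0,0,0],[0,0,0.005],255],[[0,0,0],[0,0,0.015],255],[[0,0,0],[0,0,0.025],255],[[0,0,0],[0,0,0.03],255],[[0,0,0],[0,0,0.025],255]]'

```text
time_s: 3.12
ee_pos: [602.1, -185.5, 129.2]
ee_rot: [3.141, -0.001, -0.069]
ft_force: [1.6, -0.2, -0.3]
grip_width: 9.1
```

```bash
python3 - <<'E'
from h import *
a,d=cams.grab_frame("side"); np.savez("pics/s2.npz",im=a,d=d)
cv2.imwrite("pics/l2.png",cv2.resize(a[140:390,250:500],None,fx=2,fy=2))
E
```

```text
(no output)
```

View pics/l2.png

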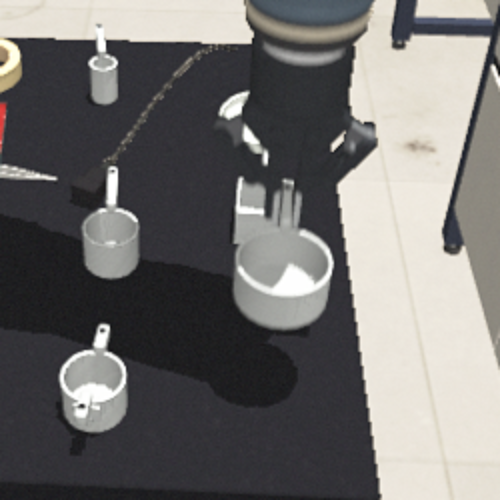

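```bash
cat >> h.py <<'E'
def rimfit(n,D,c,zr,R,tol=6,dr=5):
    C=cloud(n,D).reshape(-1,3); C=C[D.ravel()>0]
    c=np.array(c,float)
    for _ in range(4):
        q=np.hypot(*(C[:,:2]-c).T)
        P=C[(abs(C[:,2]-zr)<tol)&(abs(q-R+1.5)<dr)]
        A=np.c_[2*P[:,:2],np.ones(len(P))]; s=np.linalg.lstsq(A,(P[:,:2]**2).sum(1),rcond=None)[0]; c=s[:2]
    a=np.linalg.lstsq(np.c_[P[:,:2]-c,np.ones(len(P))],P[:,2],rcond=None)[0]
    print(n,len(P),"centre",c,"R",np.sqrt(s[2]+c@c).round(1),"rim z",a[2].round(1),"slope",a[:2].round(3))
E
python3 - <<'E'
from h import *
d=np.load("pics/s2.npz")["d"]; rimfit("side",d,(600,-245),141,38,8,6)
for n in ("side","top"): rimfit(n,np.load(f"pics/{n}0.npz")["d"],(600,-245),40,38)
E
```

```text
side 473 centre [ 598.8 -245.5] R 36.5 rim z 138.1 slope [0. 0.]
side 337 centre [ 598.9 -245.7] R 36.5 rim z 38.3 slope [-0.  0.]
top 275 centre [ 598.  -245.6] R 36.5 rim z 39.9 slope [ 0. -0.]
```

Request:
step_arm --targets '[[[0,0,0],[0.001,0.025,0],255],[[0,0,0],[0.001,0.036,0],255],[[0,0,0],[0.001,0.036,0],255],[[0,0,0],[0.001,0.036,0],255],[[0,0,0],[0.001,0.036,0],255]]'

```text
time_s: 3.58
ee_pos: [607.0, -14.9, 127.3]
ee_rot: [-3.141, -0.001, -0.069]
ft_force: [0.8, 0.4, -0.2]
grip_width: 8.8
```

Request:
step_arm --targets '[[[0,0,0],[0.001,0.036,0],255],[[0,0,0],[0,0.036,0],255],[[0,0,0],[0,0.036,0],255],[[0,0,0],[0,0.036,0],255],[[0,0,0],[0,0.036,0],255]]'

```text
time_s: 4.0
ee_pos: [607.8, 165.5, 127.4]
ee_rot: [-3.141, -0.001, -0.069]
ft_force: [0.5, 0.4, -0.4]
grip_width: 8.9
```

Request:
step_arm --targets '[[[0,0,0],[0,0.018,-0.005],255],[[0,0,0],[0,0,-0.02],255],[[0,0,0],[0,0,-0.02],255],[[0,0,0],[0,0,0],255]]'

```text
time_s: 4.33
ee_pos: [606.1, 181.6, 78.5]
ee_rot: [3.14, 0.004, -0.068]
ft_force: [-0.6, -0.2, -1.5]
grip_width: 8.8
```

```bash
sed -i 's/a\[:2\].round(3))/np.array2string(a[:2],precision=3))/' h.py; python3 - <<'E'
from h import *
for n in ("side","top"): rimfit(n,np.load(f"pics/{n}0.npz")["d"],(605,122),16,54,5,6)
s=r.read_state(); print(s["ee_pos"],s["ee_rot"],s["grip_width"])
a,d=cams.grab_frame("side"); rimfit("side",d,s["ee_pos"][:2]+[-3.6,-60],s["ee_pos"][2]+11,38,8,6)
a,d=cams.grab_frame("top"); rimfit("top",d,s["ee_pos"][:2]+[-3.6,-60],s["ee_pos"][2]+11,38,8,6)
E
```

```text
side 187 centre [605.9 123. ] R 52.3 rim z 13.4 slope [ 0.001 -0.001]
top 312 centre [604.4 122.4] R 52.2 rim z 15.5 slope [-0.003  0.   ]
[606.1 181.6  78.5] [ 3.1  0.  -0.1] 8.76621459987471
side 265 centre [603.1 121.2] R 36.6 rim z 86.4 slope [0.002 0.01 ]
top 289 centre [602.  120.4] R 36.4 rim z 89.8 slope [ 0.001 -0.03 ]
```

Request:
step_arm --targets '[[[0,0,0],[0.0025,0.0015,-0.01],255],[[0,0,0],[0,0,-0.015],255],[[0,0,0],[0,0,-0.012],255],[[0,0,0],[0,0,-0.005],255],[[0,0,0],[0,0,0],255]]'

```text
time_s: 4.85
ee_pos: [610.3, 182.8, 38.8]
ee_rot: [3.141, 0.001, -0.069]
ft_force: [-0.4, 0.3, -1.0]
grip_width: 9.1
```

Request:
step_arm --targets '[[[0,0,0],[0,0,-0.002],255],[[0,0,0],[0,0,0],255]]'

```text
time_s: 5.02
ee_pos: [611.0, 183.1, 38.0]
ee_rot: [-3.141, -0.001, -0.069]
ft_force: [0.1, -0.5, -1.0]
grip_width: 8.8
```

Request:
step_arm --targets '[[[0,0,0],[-0.001,0,-0.002],255],[[0,0,0],[0,0,-0.002],255],[[0,0,0],[0,0,0],255]]'

```text
time_s: 5.27
ee_pos: [609.3, 183.1, 33.2]
ee_rot: [3.142, 0.0, -0.069]
ft_force: [0.7, 0.6, -1.2]
grip_width: 9.1
```

```bash
python3 - <<'E'
from h import *
s=r.read_state(); print(s["ee_pos"],s["ft_force"])
for n in ("side","top"):
    a,d=cams.grab_frame(n); rimfit(n,d,s["ee_pos"][:2]+[-3.6,-60],45,38,8,6)
E
```

```text
[609.3 183.1  33.2] [ 0.7  0.6 -1.2]
side 215 centre [606.2 122.7] R 36.6 rim z 41.7 slope [-0.004  0.019]
top 227 centre [604.7 122. ] R 36.4 rim z 44.0 slope [-0.002 -0.007]
```

Request:
step_arm --targets '[[[0,0,0],[0,0,-0.0005],255],[[0,0,0],[0,0,0],140],[[0,0,0],[0,0,0],140],[[0,0,0],[0,0,0],120],[[0,0,0],[0,0,0],120]]'

```text
time_s: 5.78
ee_pos: [609.5, 183.1, 32.9]
ee_rot: [-3.142, -0.0, -0.069]
ft_force: [-0.4, -1.1, 0.2]
grip_width: 44.9
```

Request:
step_arm --targets '[[[0,0,0],[0,0,0.015],120],[[0,0,0],[0,0,0.025],120],[[0,0,0],[0,0,0.035],120],[[0,0,0],[0,0,0.035],120]]'

```text
time_s: 6.12
ee_pos: [608.7, 182.8, 143.6]
ee_rot: [3.141, 0.001, -0.069]
ft_force: [1.2, 0.8, -0.6]
grip_width: 44.8
```

```bash
python3 - <<'E'
from h import *
s=r.read_state(); print(s["ee_pos"],s["ft_force"],s["grip_width"])
for n in ("side","top"):
    a,d=cams.grab_frame(n); rimfit(n,d,(605,122),44,38,8,6)
E
```

```text
[608.7 182.8 143.6] [ 1.2  0.8 -0.6] 44.833734903097735
side 236 centre [606.3 122.5] R 36.5 rim z 41.2 slope [0.008 0.021]
top 297 centre [604.8 122.2] R 36.5 rim z 43.3 slope [-0.006 -0.006]
```

Request:
step_arm --targets '[[[0,0,1],[-0.02,-0.03,0],120],[[0,0,1],[-0.02,-0.03,0],120],[[0,0,1],[-0.02,-0.03,0],120],[[0,0,1],[-0.021,-0.03,-0.003],120],[[0,0,1],[-0.021,-0.03,-0.003],120]]'

```text
time_s: 6.63
ee_pos: [506.2, 32.0, 136.5]
ee_rot: [3.142, -0.0, 0.02]
ft_force: [0.9, -0.3, 0.1]
grip_width: 45.5
```

Request:
step_arm --targets '[[[0,0,1],[-0.021,-0.03,-0.005],120],[[0,0,1],[-0.021,-0.03,-0.01],120],[[0,0,0.7],[-0.021,-0.03,-0.02],120],[[0,0,0],[0,0,-0.01],120],[[0,0,0],[0,0,0],120]]'

```text
time_s: 7.05
ee_pos: [442.3, -58.0, 90.2]
ee_rot: [-3.141, 0.003, 0.063]
ft_force: [-1.4, -0.2, 0.7]
grip_width: 44.9
```

```bash
python3 - <<'E'
from h import *
for n in ("side","top"): rimfit(n,np.load(f"pics/{n}0.npz")["d"],(446,-112),45,27,6,5);rimfit(n,np.load(f"pics/{n}0.npz")["d"],(411,174),50,16,6,5)
s=r.read_state(); print(s["ee_pos"],s["ee_rot"],s["qpos"])
E
```

```text
side 196 centre [ 447.2 -110.7] R 25.5 rim z 43.1 slope [0.004 0.021]
side 71 centre [413.1 174. ] R 14.6 rim z 48.1 slope [-0.006  0.047]
top 173 centre [ 446.1 -110.8] R 25.6 rim z 45.6 slope [-0.013 -0.001]
top 113 centre [411.5 173.8] R 14.7 rim z 49.8 slope [ 0.01  -0.012]
[442.3 -58.   90.2] [-3.1  0.   0.1] [-0.1  0.2 -0.4  0.9 -0.   1.4]
```

Request:
step_arm --targets '[[[0,0,0],[0.001,0.001,-0.025],120],[[0,0,0],[0,0,-0.025],120],[[0,0,0],[0,0,-0.009],120],[[0,0,0],[0,0,0],120],[[0,0,0],[0,0,0],255]]'

```text
time_s: 7.47
ee_pos: [445.9, -55.5, 33.4]
ee_rot: [-3.141, 0.0, 0.066]
ft_force: [-0.2, -0.8, 0.1]
grip_width: 34.5
```

Request:
step_arm --targets '[[[0,0,0],[0,0,0],255],[[0,0,0],[0,0,0],255],[[0,0,0],[0,0,0],255],[[0,0,0],[0,0,0],255],[[0,0,0],[0,0,0],255]]'

```text
time_s: 7.88
ee_pos: [446.6, -55.8, 34.1]
ee_rot: [3.141, -0.002, 0.066]
ft_force: [-0.3, 2.6, 8.5]
grip_width: 8.8
```

Request:
step_arm --targets '[[[0,0,0],[0,0,0.005],255],[[0,0,0],[0,0,0.02],255],[[0,0,0],[0,0,0.035],255],[[0,0,0],[0,0,0.035],255],[[0,0,0],[0,0,0.035],255]]'

```text
time_s: 8.3
ee_pos: [444.9, -55.8, 165.1]
ee_rot: [3.142, 0.0, 0.066]
ft_force: [1.4, -0.1, -0.1]
grip_width: 9.0
```

```bash
python3 - <<'E'
from h import *
s=r.read_state(); print(s["ee_pos"],s["ee_rot"],s["grip_width"])
for n in ("side","top"):
    a,d=cams.grab_frame(n); rimfit(n,d,s["ee_pos"][:2]+[2.6,-54],s["ee_pos"][2]+14,27,8,5)
    if n=="side": cv2.imwrite("pics/m1.png",cv2.resize(a[140:390,220:500],None,fx=2,fy=2))
E
```

```text
[444.9 -55.8 165.1] [3.1 0.  0.1] 9.015909439261154
side 211 centre [ 449.6 -109.9] R 25.7 rim z 175.1 slope [-0.006  0.05 ]
top 0 centre [0. 0.] R 0.0 rim z 0.0 slope [0. 0.]
```

View pics/m1.png

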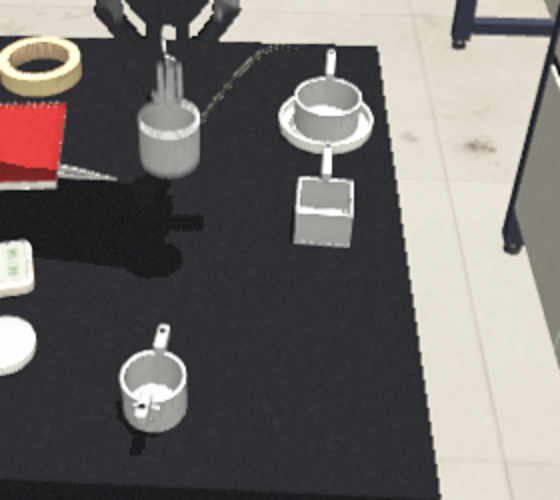

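Request:
step_arm --targets '[[[0,0,5],[0.008,0.013,0],255],[[0,0,6.5],[0.008,0.013,0],255],[[0,0,6.5],[0.008,0.013,0],255],[[0,0,6.5],[0.008,0.013,0],255],[[0,0,6.5],[0.008,0.013,0],255]]'

```text
time_s: 8.82
ee_pos: [485.6, 9.7, 163.1]
ee_rot: [3.142, -0.0, 0.612]
ft_force: [-0.2, 0.0, -0.1]
grip_width: 8.1
```

Request:
step_arm --targets '[[[0,0,6.5],[0.008,0.013,0],255],[[0,0,6.5],[0.008,0.013,0],255],[[0,0,6.5],[0.008,0.013,0],255],[[0,0,6.5],[0.008,0.013,0],255],[[0,0,6.5],[0.008,0.013,0],255]]'

```text
time_s: 9.23
ee_pos: [525.6, 74.8, 163.0]
ee_rot: [-3.142, 0.0, 1.179]
ft_force: [-0.2, -1.3, 0.8]
grip_width: 8.9
```

Request:
step_arm --targets '[[[0,0,6.5],[0.008,0.013,0],255],[[0,0,6.5],[0.008,0.013,0],255],[[0,0,6.5],[0.01,0.02,-0.015],255],[[0,0,3.2],[0,0,-0.015],255],[[0,0,0],[0,0,-0.015],255]]'

```text
time_s: 9.65
ee_pos: [551.7, 121.1, 117.3]
ee_rot: [3.141, -0.0, 1.576]
ft_force: [0.3, -0.5, -0.9]
grip_width: 9.0
```

```bash
python3 - <<'E'
from h import *
s=r.read_state(); print(s["ee_pos"],s["ee_rot"]*100,s["grip_width"])
for n in ("side","top"):
    a,d=cams.grab_frame(n); rimfit(n,d,s["ee_pos"][:2]+[54,0],s["ee_pos"][2]+12,27,8,5)
    rimfit(n,d,(605,122),44,38,6,5)
E
```

```text
[551.7 121.1 117.3] [314.1  -0.  157.6] 8.976039724497303
side 175 centre [606.  120.5] R 26.0 rim z 125.9 slope [-0.075 -0.001]
side 165 centre [606.4 122.5] R 36.4 rim z 41.5 slope [ 0.002 -0.   ]
top 0 centre [0. 0.] R 0.0 rim z 0.0 slope [0. 0.]
top 0 centre [0. 0.] R 0.0 rim z 0.0 slope [0. 0.]
```

Request:
step_arm --targets '[[[0,0,0],[0,0.0015,-0.02],255],[[0,0,0],[0,0,-0.02],255],[[0,0,0],[0,0,-0.015],255],[[0,0,0],[0,0,-0.01],255],[[0,0,0],[0,0,0],255]]'

```text
time_s: 10.17
ee_pos: [550.5, 121.2, 51.8]
ee_rot: [-3.139, 0.0, 1.569]
ft_force: [-0.0, 0.2, -1.3]
grip_width: 9.0
```

```bash
python3 - <<'E'
from h import *
s=r.read_state(); print(s["ee_pos"],s["ft_force"])
for n in ("side","top"):
    a,d=cams.grab_frame(n); rimfit(n,d,s["ee_pos"][:2]+[54,0],s["ee_pos"][2]+10,27,8,5)
E
```

```text
[550.5 121.2  51.8] [-0.   0.2 -1.3]
side 187 centre [605.  119.8] R 25.7 rim z 59.1 slope [-0.039 -0.009]
top 0 centre [0. 0.] R 0.0 rim z 0.0 slope [0. 0.]
```

Request:
step_arm --targets '[[[0,0,0],[0.001,0.0025,-0.004],255],[[0,0,0],[0,0,-0.004],255],[[0,0,0],[0,0,-0.002],255],[[0,0,0],[0,0,0],255]]'

```text
time_s: 10.6
ee_pos: [552.3, 124.1, 42.6]
ee_rot: [-3.141, 0.0, 1.57]
ft_force: [-0.3, 0.4, 0.5]
grip_width: 8.9
```

```bash
python3 - <<'E'
from h import *
s=r.read_state(); print(s["ee_pos"],s["ft_force"])
for n in ("side",):
    a,d=cams.grab_frame(n); rimfit(n,d,s["ee_pos"][:2]+[54,0],s["ee_pos"][2]+10,27,8,5)
E
```

```text
[552.3 124.1  42.6] [-0.3  0.4  0.5]
side 181 centre [607.  123.4] R 25.7 rim z 49.4 slope [-0.024  0.003]
```

Request:
step_arm --targets '[[[0,0,0],[0,0,-0.001],255],[[0,0,0],[0,0,0],160],[[0,0,0],[0,0,0],140],[[0,0,0],[0,0,0],120],[[0,0,0],[0,0,0],120]]'

```text
time_s: 11.07
ee_pos: [552.5, 124.1, 41.9]
ee_rot: [3.141, 0.0, 1.57]
ft_force: [-0.4, -0.4, -0.2]
grip_width: 45.4
```

Request:
step_arm --targets '[[[0,0,0],[0,0,0.015],120],[[0,0,0],[0,0,0.025],120],[[0,0,0],[0,0,0.035],120],[[0,0,0],[0,0,0.035],120],[[0,0,0],[0,0,0],120]]'

```text
time_s: 11.48
ee_pos: [555.2, 124.7, 158.5]
ee_rot: [3.133, -0.002, 1.57]
ft_force: [1.4, 0.3, 0.3]
grip_width: 45.6
```

```bash
python3 - <<'E'
from h import *
s=r.read_state(); print(s["ee_pos"],s["ft_force"],s["grip_width"],s["qpos"].round(1))
for n in ("side",):
    a,d=cams.grab_frame(n); rimfit(n,d,(605.5,122),52,27,5,4); rimfit(n,d,(605.5,122),42,38,5,4)
    cv2.imwrite("pics/m2.png",cv2.resize(a[130:260,290:450],None,fx=4,fy=4))
E
```

```text
[555.2 124.7 158.5] [1.4 0.3 0.3] 45.606476632300854 [ 0.2  0.4 -0.   1.2  0.   0.2]
side 115 centre [607.1 122.4] R 25.7 rim z 50.3 slope [-0.023 -0.003]
side 122 centre [606.  122.7] R 36.5 rim z 41.8 slope [-0.005  0.033]
```

View pics/m2.png

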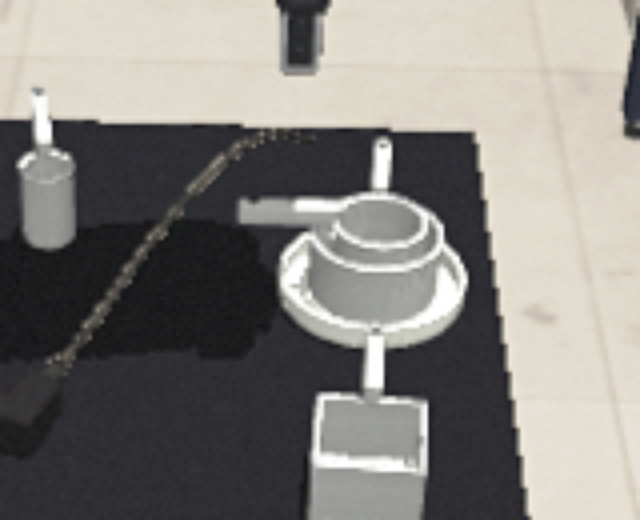

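Request:
step_arm --targets '[[[0,0,6.65],[-0.0103,0.0072,0],120],[[0,0,6.65],[-0.0103,0.0072,0],120],[[0,0,6.65],[-0.0103,0.0072,0],120],[[0,0,6.65],[-0.0103,0.0072,0],120],[[0,0,6.65],[-0.0103,0.0072,0],120]]'

```text
time_s: 11.95
ee_pos: [500.0, 160.3, 151.1]
ee_rot: [-3.141, -0.0, 2.156]
ft_force: [-0.3, 0.5, 0.3]
grip_width: 45.1
```

Request:
step_arm --targets '[[[0,0,6.65],[-0.0103,0.0072,0],120],[[0,0,6.65],[-0.0103,0.0072,0],120],[[0,0,6.65],[-0.0103,0.0072,0],120],[[0,0,6.65],[-0.0103,0.0072,0],120],[[0,0,6.65],[-0.0103,0.0072,0],120]]'

```text
time_s: 12.37
ee_pos: [448.5, 196.3, 151.1]
ee_rot: [-3.141, -0.001, 2.736]
ft_force: [-0.4, -0.2, -0.8]
grip_width: 45.1
```

Request:
step_arm --targets '[[[0,0,6.65],[-0.0103,0.0072,0],120],[[0,0,6.65],[-0.0103,0.0072,-0.01],120],[[0,0,6.65],[-0.0103,0.0072,-0.02],120],[[0,0,6.65],[-0.0103,0.0072,-0.02],120],[[0,0,6.65],[-0.0103,0.0072,-0.01],120]]'

```text
time_s: 12.78
ee_pos: [396.2, 231.7, 89.3]
ee_rot: [-3.141, -0.003, -2.967]
ft_force: [-0.5, 0.6, 0.2]
grip_width: 45.2
```

Request:
step_arm --targets '[[[0,0,0],[0,0,0],120]]'

```text
time_s: 12.87
ee_pos: [394.9, 231.9, 89.2]
ee_rot: [-3.14, -0.005, -2.964]
ft_force: [-0.9, -0.2, -0.3]
grip_width: 45.3
```

Request:
step_arm --targets '[[[0,0,-0.5],[0.006,0.001,-0.015],120],[[0,0,0],[0,0,-0.02],120],[[0,0,0],[0,0,-0.015],120],[[0,0,0],[0,0,0],120],[[0,0,0],[0,0,0],120]]'

```text
time_s: 13.28
ee_pos: [403.8, 232.7, 41.8]
ee_rot: [-3.141, -0.001, -2.983]
ft_force: [0.4, 0.5, 1.2]
grip_width: 45.2
```

Request:
step_arm --targets '[[[0,0,0],[-0.001,0,-0.003],120],[[0,0,0],[0,0,-0.003],120],[[0,0,0],[0,0,0],255],[[0,0,0],[0,0,0],255],[[0,0,0],[0,0,0],255]]'

```text
time_s: 13.7
ee_pos: [403.1, 233.2, 36.2]
ee_rot: [3.141, 0.0, -2.981]
ft_force: [-3.3, 0.6, 1.1]
grip_width: 9.3
```

Request:
step_arm --targets '[[[0,0,0],[0,0,0],255],[[0,0,0],[0,0,0],255],[[0,0,0],[0,0,0],255],[[0,0,0],[0,0,0],255]]'

```text
time_s: 14.03
ee_pos: [403.2, 233.3, 36.1]
ee_rot: [3.141, 0.001, -2.981]
ft_force: [1.4, 1.7, 4.9]
grip_width: 8.9
```

Request:
step_arm --targets '[[[0,0,0],[0,0,0.005],255],[[0,0,0],[0,0,0.025],255],[[0,0,0],[0,0,0.035],255],[[0,0,0],[0,0,0.04],255],[[0,0,0],[0,0,0.035],255]]'

```text
time_s: 14.45
ee_pos: [402.4, 232.8, 178.2]
ee_rot: [-3.141, -0.0, -2.981]
ft_force: [2.1, 0.9, -0.5]
grip_width: 8.8
```

```bash
python3 - <<'E'
from h import *
s=r.read_state(); print(s["ee_pos"],s["ee_rot"]*100,s["grip_width"])
for n in ("side","top"):
    a,d=cams.grab_frame(n); rimfit(n,d,s["ee_pos"][:2]+[9,-59],s["ee_pos"][2]+13,16,8,5)
    if n=="side": cv2.imwrite("pics/s1.png",cv2.resize(a[60:260,230:450],None,fx=3,fy=3))
E
```

```text
[402.4 232.8 178.2] [-314.1   -0.  -298.1] 8.759829854113288
side 118 centre [413.1 173.8] R 14.7 rim z 188.7 slope [-0.015  0.091]
top 173 centre [413.2 174.7] R 14.6 rim z 193.6 slope [0.014 0.046]
```

View pics/s1.png

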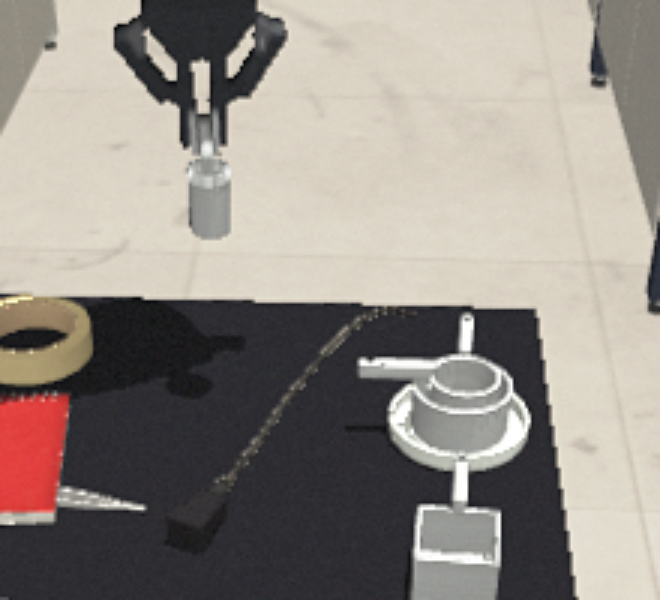

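Request:
step_arm --targets '[[[0,0,-5],[0.015,-0.006,0],255],[[0,0,-6.7],[0.018,-0.0075,0],255],[[0,0,-6.7],[0.018,-0.0075,0],255],[[0,0,-6.7],[0.018,-0.0075,0],255],[[0,0,-6.7],[0.018,-0.0075,0],255]]'

```text
time_s: 14.97
ee_pos: [490.3, 196.5, 175.4]
ee_rot: [-3.141, -0.001, 2.742]
ft_force: [-0.6, 0.5, 0.1]
grip_width: 8.7
```

Request:
step_arm --targets '[[[0,0,-6.7],[0.018,-0.0075,0],255],[[0,0,-6.7],[0.018,-0.0075,0],255],[[0,0,-6.7],[0.018,-0.0075,0],255],[[0,0,-6.7],[0.018,-0.0075,0],255],[[0,0,-6.7],[0.018,-0.0075,0],255]]'

```text
time_s: 15.38
ee_pos: [580.4, 159.0, 175.3]
ee_rot: [-3.141, -0.0, 2.157]
ft_force: [0.0, -0.8, -0.4]
grip_width: 8.9
```

Request:
step_arm --targets '[[[0,0,-6.7],[0.018,-0.0075,0],255],[[0,0,-6.7],[0.018,-0.0075,0],255],[[0,0,-6.7],[0.018,-0.0075,0],255],[[0,0,-6.7],[0.016,-0.0075,0],255],[[0,0,-6.7],[0.01,-0.006,-0.01],255]]'

```text
time_s: 15.8
ee_pos: [661.5, 122.9, 166.5]
ee_rot: [3.14, -0.0, 1.572]
ft_force: [1.0, 1.1, -0.2]
grip_width: 8.6
```

Request:
step_arm --targets '[[[0,0,0],[0,0,-0.01],255],[[0,0,0],[0,0,0],255]]'

```text
time_s: 15.97
ee_pos: [658.8, 123.2, 152.8]
ee_rot: [-3.137, 0.001, 1.58]
ft_force: [-1.6, -0.1, -0.9]
grip_width: 8.9
```

```bash
python3 - <<'E'
from h import *
s=r.read_state(); print(s["ee_pos"],s["ee_rot"]*100,s["grip_width"])
for n in ("side","top"):
    a,d=cams.grab_frame(n); rimfit(n,d,s["ee_pos"][:2]+[-59.4,-1],s["ee_pos"][2]+13,16,8,5)
    rimfit(n,d,(606,122),51,27,5,4)
E
```

```text
[658.8 123.2 152.8] [-313.7    0.1  158. ] 8.894595591206151
side 122 centre [602.5 122.1] R 14.8 rim z 163.4 slope [0.074 0.007]
side 123 centre [607.1 122.7] R 25.6 rim z 49.7 slope [-0.017 -0.002]
top 0 centre [0. 0.] R 0.0 rim z 0.0 slope [0. 0.]
top 0 centre [0. 0.] R 0.0 rim z 0.0 slope [0. 0.]
```

Request:
step_arm --targets '[[[0,0,0],[0.003,0.0005,-0.02],255],[[0,0,0],[0,0,-0.025],255],[[0,0,0],[0,0,-0.015],255],[[0,0,0],[0,0,0],255],[[0,0,0],[0,0,0],255]]'

```text
time_s: 16.48
ee_pos: [662.2, 124.5, 96.4]
ee_rot: [-3.141, 0.0, 1.58]
ft_force: [0.7, -0.0, 0.0]
grip_width: 8.8
```

```bash
python3 - <<'E'
from h import *
s=r.read_state(); print(s["ee_pos"],s["ee_rot"]*100,s["ft_force"])
a,d=cams.grab_frame("side"); rimfit("side",d,s["ee_pos"][:2]+[-58,-1],s["ee_pos"][2]+12,16,8,5); rimfit("side",d,(606,122),51,27,5,4)
E
```

```text
[662.2 124.5  96.4] [-314.1    0.   158. ] [ 0.7 -0.   0. ]
side 127 centre [605.6 123.4] R 14.8 rim z 106.2 slope [0.062 0.026]
side 95 centre [607.3 122.5] R 25.4 rim z 49.7 slope [-0.018  0.007]
```

Request:
step_arm --targets '[[[0,0,0],[0,-0.001,-0.01],255],[[0,0,0],[0,0,-0.012],255],[[0,0,0],[0,0,-0.012],255],[[0,0,0],[0,0,-0.005],255],[[0,0,0],[0,0,0],255]]'

```text
time_s: 16.95
ee_pos: [662.5, 123.0, 56.1]
ee_rot: [-3.141, 0.0, 1.578]
ft_force: [-0.3, -0.6, -1.0]
grip_width: 8.7
```

```bash
python3 - <<'E'
from h import *
s=r.read_state(); print(s["ee_pos"],s["ee_rot"]*100,s["ft_force"])
a,d=cams.grab_frame("side"); rimfit("side",d,s["ee_pos"][:2]+[-57,-1],s["ee_pos"][2]+12,16,8,5); rimfit("side",d,(606,122),51,27,5,4)
E
```

```text
[662.5 123.   56.1] [-314.1    0.   157.8] [-0.3 -0.6 -1. ]
side 127 centre [606.1 121.9] R 14.9 rim z 66.0 slope [0.069 0.014]
side 87 centre [607.3 123.1] R 25.8 rim z 50.0 slope [-0.012  0.017]
```

Request:
step_arm --targets '[[[0,0,0],[0,0.0005,-0.004],255],[[0,0,0],[0,0,-0.003],255],[[0,0,0],[0,0,-0.001],255],[[0,0,0],[0,0,0],255]]'

```text
time_s: 17.33
ee_pos: [662.9, 123.6, 48.7]
ee_rot: [-3.141, 0.0, 1.578]
ft_force: [0.2, -0.3, 0.0]
grip_width: 8.8
```

```bash
python3 - <<'E'
from h import *
s=r.read_state(); print(s["ee_pos"],s["ft_force"])
a,d=cams.grab_frame("side"); rimfit("side",d,s["ee_pos"][:2]+[-57,-1],s["ee_pos"][2]+11,16,8,5)
E
```

```text
[662.9 123.6  48.7] [ 0.2 -0.3  0. ]
side 129 centre [606.3 122.3] R 15.1 rim z 57.9 slope [0.054 0.014]
```

Request:
step_arm --targets '[[[0,0,0],[0,0,-0.0015],255],[[0,0,0],[0,0,0],255],[[0,0,0],[0,0,0],255]]'

```text
time_s: 17.63
ee_pos: [662.9, 123.6, 47.3]
ee_rot: [-3.142, -0.0, 1.578]
ft_force: [-0.3, -0.0, -0.5]
grip_width: 8.8
```

Request:
step_arm --targets '[[[0,0,0],[0,0,0],180],[[0,0,0],[0,0,0],160],[[0,0,0],[0,0,0],140],[[0,0,0],[0,0,0],120],[[0,0,0],[0,0,0],120]]'

```text
time_s: 18.05
ee_pos: [663.0, 123.6, 47.4]
ee_rot: [3.142, 0.0, 1.578]
ft_force: [-0.2, 0.2, -0.6]
grip_width: 45.6
```

Request:
step_arm --targets '[[[0,0,0],[0,0,0.015],120],[[0,0,0],[0,0,0.03],120],[[0,0,0],[0,0,0.04],120],[[0,0,0],[0,0,0.04],120],[[0,0,0],[-0.03,0,0.02],120]]'

```text
time_s: 18.47
ee_pos: [638.6, 124.1, 197.8]
ee_rot: [3.132, -0.002, 1.577]
ft_force: [1.4, 0.6, 1.6]
grip_width: 45.2
```

Request:
step_arm --targets '[[[0,0,0],[-0.03,-0.03,0],120],[[0,0,0],[-0.03,-0.03,0],120],[[0,0,0],[-0.03,-0.03,0],120],[[0,0,0],[-0.03,-0.03,0],120],[[0,0,0],[-0.03,-0.03,0],120]]'

```text
time_s: 18.88
ee_pos: [483.9, -24.6, 192.3]
ee_rot: [3.141, 0.0, 1.578]
ft_force: [1.0, -0.8, -0.5]
grip_width: 45.0
```

Request:
step_arm --targets '[[[0,0,0],[-0.03,-0.03,0],120],[[0,0,0],[-0.03,-0.03,0],120],[[0,0,0],[-0.03,-0.03,0],120],[[0,0,0],[-0.03,-0.03,0],120],[[0,0,0],[-0.03,-0.03,0],120]]'

```text
time_s: 19.3
ee_pos: [336.7, -171.8, 192.5]
ee_rot: [3.141, 0.0, 1.578]
ft_force: [0.2, -0.6, -0.3]
grip_width: 45.4
```

```bash
python3 - <<'E'
from h import *
s=r.read_state(); print(s["ee_pos"],s["ft_force"],s["grip_width"])
ims=[]
for n in ("side","top"):
    a,d=cams.grab_frame(n); ims.append(a)
    rimfit(n,d,(606,122),60,16,4,4); rimfit(n,d,(606,122),52,27,4,4); rimfit(n,d,(605,122),44,38,4,4)
    measure(a,d,n,dict(square=(312,210,42),two=(441,273,42)) if n=="top" else dict(square=(382,245,42),two=(297,335,42)),45)
cv2.imwrite("pics/f.png",np.hstack([cv2.resize(ims[0][150:270,310:440],(520,480)),cv2.resize(ims[1][160:260,180:250],(280,480))[:, :280]]))
E
```

```text
[ 336.7 -171.8  192.5] [ 0.2 -0.6 -0.3] 45.39757680548418
side 55 centre [606. 123.] R 15.1 rim z 58.6 slope [ 0.074 -0.041]
side 68 centre [606.9 122.4] R 25.5 rim z 50.8 slope [-0.01   0.016]
side 81 centre [606.4 122.6] R 36.8 rim z 42.8 slope [-0.001  0.019]
square 181 max z 51 handle 74 ((600.470703125, -0.8203964233398438), (54.449344635009766, 9.00927734375), 84.97447204589844) mean [600.2  -3.3] rim med [599.3 -47.2] enc ((601.5162353515625, 1.6035122871398926), 84.70803833007812)
two 250 max z 53 handle 142 ((449.26885986328125, -290.2581787109375), (97.62277221679688, 9.85543441772461), 83.84085083007812) mean [ 449.3 -293.9] rim med [ 449.6 -288.8] enc ((450.5769348144531, -294.34307861328125), 44.89508056640625)
top 92 centre [604.4 122.5] R 14.7 rim z 60.4 slope [-0.017 -0.024]
top 144 centre [606.4 122.3] R 25.5 rim z 52.2 slope [ 0.012 -0.018]
top 207 centre [605.1 122.1] R 36.5 rim z 44.3 slope [-0.008 -0.006]
square 186 max z 54 handle 140 ((598.4766845703125, -2.2353591918945312), (52.40021896362305, 9.897432327270508), 85.67687225341797) mean [598.5  -1.9] rim med [595.7 -48.6] enc ((596.6430053710938, -31.019540786743164), 55.55314636230469)
two 0 max z 719 handle 6450 ((323.3201599121094, -122.47207641601562), (56.2107048034668, 59.30245590209961), 82.6450424194336) mean [ 320.7 -123.8]
```

View pics/f.png

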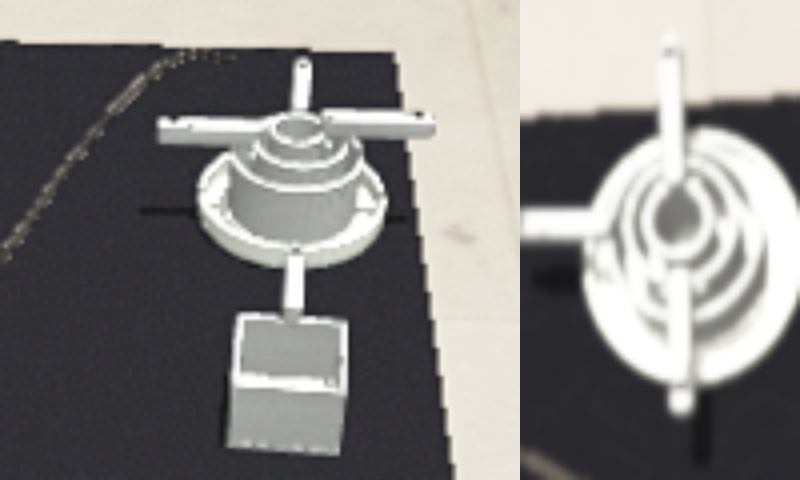

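Rims are at 60.4, 52.2 and 44.3 mm in the top view (expected 60, 52 and 44) and the handles are well apart. The small cup's slope disagrees between the cameras, so I check tilt along the long handles.

```bash
python3 - <<'E'
from h import *
for n in ("side","top"):
    a,d=cams.grab_frame(n); C=cloud(n,d).reshape(-1,3); C=C[d.ravel()>0]
    for k,c,ang,z,r0,r1 in (("small",(605.5,122.5),0,71,22,73),("medium",(606.5,122.4),180,63,33,78),("large",(605.6,122.4),86,55,42,83)):
        t=np.radians(ang); e=np.array([np.cos(t),np.sin(t)]); q=C[:,:2]-c; l=q@e; w=q@[-e[1],e[0]]
        P=(l>r0)&(l<r1)&(abs(w)<3.5)&(abs(C[:,2]-z)<6)
        f=np.polyfit(l[P],C[P,2],1); print(n,k,P.sum(),"slope %.3f z at mid %.1f"%(f[0],np.polyval(f,50)), "rms %.2f"%np.std(C[P,2]-np.polyval(f,l[P])))
E
```

```text
side small 57 slope -0.027 z at mid 68.2 rms 1.43
side medium 50 slope -0.015 z at mid 60.3 rms 1.62
side large 28 slope 0.030 z at mid 52.7 rms 1.22
top small 91 slope 0.010 z at mid 71.3 rms 1.63
top medium 88 slope -0.023 z at mid 63.3 rms 1.63
top large 77 slope -0.021 z at mid 55.2 rms 1.69
```

```bash
python3 -c "
from station import r
print(r.finish_job())"
```

```text
the job is handed in; nothing more can be done
None
```

The three cups are nested in the tray and the job is handed in at about 19.5 s of the 96 s allowed; it reported no verdict. I carried each cup by its handle. The large cup's handle points to about 86°, the middle one's to 180° and the smallest one's to 0°. The gripper is open and well clear.

**Last checks:**
- **Seating:** rim heights in the top view were 44.3, 52.2 and 60.4 mm, against 44, 52 and 60 mm for fully seated cups. Handle tops in the same view were 55.2, 63.3 and 71.3 mm, against 55, 63 and 71 mm.
- **Centring:** neighbouring cups, and the large cup in the tray, were within about 2 mm of each other.
- **Look-alike pans:** neither pan was touched, and both measured at their starting places within about 2 mm. The arm hid the two-handled pan from the top camera at the end, so only the side view confirms it.

**Where the views disagreed:**
- **Smallest cup's tilt:** the side camera's rim fit (only 55 points) gave a slope of 0.074, over the 0.06 limit. The top view gave about 0.02, and its handle gave +0.010 and −0.027 in the two views, so I took it as level.
- **Side camera height:** it read about 2 mm low throughout, which is within its stated calibration error.

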